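# Secure the mixer in its flight-case sled with the slotted retaining bracket

### The job

The compact DJ mixer is loose in its flight-case sled: slide the slotted steel bracket along its bolts, pushing the mixer ahead of it, until the mixer is pressed firmly home against the felt-faced stop and the rear edge of the bracket lies on the red line. Then turn the orange clamp lever clockwise until it is firmly hand-tight, neither loose nor forced, so that the bracket stays there and the mixer has no play. Do not crush the mixer or overtighten the clamp, and leave the glass, the headphones and the record adapter where they are.

Things in the scene. Friction and masses are not known exactly. Their poses are not given: they have to be found in the camera images.
- sled: Black flight-case sled fixed on the table: deck 260 (x) by 400 (y) by 15 mm thick, aluminium edging 21 mm high. Origin under the middle of the deck at table height, z up. The bracket slides to the sled's +y, towards the mixer and the stop. All that stands on the sled has its axes parallel to the sled's, except the lever.
- red_line (a point): Red line painted across the deck (3 mm wide, 156 mm along the sled's x, so it shows on both sides of the bracket); the point is its middle, on the deck. The bracket's rear edge belongs here; it gets here just as the mixer is home.
- stop: Aluminium stop with grey felt face, 120 mm wide, 34 mm high, fixed at the sled's +y end. Origin at the bottom of its felt face, at deck height; the face looks to the sled's -y.
- stop_face (a point): Point in the middle of the felt face of the stop, 22 mm above the deck; axes as the sled.
- bracket: Loose steel L bracket, 0.36 kg. Foot 70 mm wide (x), 4 mm thick, from the upright back to y = -125 mm, with two slots along y, guided with 0.5 mm play by the lever's stud and a low bolt (head 10 mm over the deck). Flange 70 mm wide, 4 mm thick, top 48 mm over the deck, with 5 mm rubber pad. Origin at deck height under the pad's front face, +y to the mixer. Starts 24 to 41 mm short of the line.
- bracket_back (a point): Middle of the rear face of the bracket's upright flange, 28 mm above the deck: the place to push, towards the sled's +y. Behind it, over the foot, 35 mm or more along y are free up to the lever's hub (keep finger tips 12 mm or more above the deck).
- bracket_rear (a point): Middle of the straight rear edge of the bracket's foot, at deck height; it must come onto the red line.
- mixer: Compact black mixer, 200 (x) by 150 (y) by 52 mm high, knobs to 66 mm, 0.5 to 0.75 kg, loose between low rails. Origin under its middle, on the deck. Starts 8 to 19 mm from the stop. Bracket and mixer take 4 to 10 N to push along; at the stop the force climbs further. 16 to 22 N in all on the bracket presses it home (3 N or more must reach the stop for a moment); over 35 N crushes it.
- mixer_side (a point): Middle of the mixer's side that faces the bracket, 28 mm above the deck.
- mixer_home_side (a point): Middle of the mixer's side that faces the stop, 22 mm above the deck.
- lever: Orange clamp lever, turning about the vertical. Origin on its axis, under its round foot, 4 to 7.5 mm over the deck. Its x axis points along the arm: 12 mm wide, 72 mm long, from 20 to 34 mm above this origin. Starts pointing roughly to the sled's +x, tightens clockwise seen from above, stays where left. Resistance numbers: see lever_end.
- lever_end (a point): Near the lever's free end, 65 mm from the axis, half-way up the arm. Pushed at 55 mm from the axis, it takes about 1 N while loose; after 0.1 to 1.6 rad (differs each time) the foot meets the plate and the force climbs, about 1.5 N per 0.1 rad. Properly tight when it takes 6 to 9 N to turn it further; 12 N is too much. Read the force while it turns: it drops when you stop. Clear room all along its sweep to the sled's -y.
- glass: Drinking glass, 72 mm wide, 110 mm high, standing on the table beyond the sled's -y end. Origin under it. Leave it.
- headphones: Black headphones lying on the table beyond the sled's -y end, about 230 by 165 mm, 36 mm high. Origin between the cups at table height. Leave them.
- adapter: Aluminium record-centre adapter, 38 mm wide, 12 mm high, lying on the deck in the corner at the sled's +x, -y. Origin under it. Leave it.
Things that resemble listed ones, but are neither listed nor needed, are in the scene too. Leave any blue or yellow look-alike of the bracket alone.

How it is judged:
On the way, in this order (a step that is already met when the one before it is completed fails the run):
1. the bracket presses the mixer firmly against the felt stop (over 3 N on the stop) (contact force between mixer and stop above 3 N and contact force between bracket and mixer above 3 N), for 0.2 s.
2. the clamp lever is tight on the bracket (clamping force over 20 N) (contact force between lever and bracket above 20 N), for 0.2 s.
At the end, for the whole second after the job is handed in: The bracket's rear edge is within 3 mm of the red line, the mixer within 2 mm of the stop and of the bracket's rubber pad, the lever clamps the bracket with 20 to 70 N, and all is released and at rest (y of bracket_rear in the frame of red_line between -0.003 and 0.003 m and y of mixer_home_side in the frame of stop_face between -0.002 and 0.002 m and y of mixer_side in the frame of bracket between -0.002 and 0.002 m and contact force between lever and bracket between 20 and 70 N and linear speed of each of mixer, bracket below 0.01 m/s and angular speed of lever below 0.1 rad/s); the robot touches nothing.
It fails at once if the mixer is crushed against the stop (over 35 N) (contact force between mixer and stop above 35 N).
It fails at once if the clamp is overtightened (over 75 N) (contact force between lever and bracket above 75 N).
It fails at once if the mixer is tipped (angle between mixer's own z axis and vertical above 0.12 rad).
It fails at once if the glass, the headphones or the adapter is moved more than 20 mm (distance of any of glass, headphones, adapter from where it was at the start of the episode above 0.02 m).
It also fails if it takes over 67 s, if anything falls off the work surface, if the arm or the gripper's body presses on something with over 40 N, if the wrist force passes 120 N, or if a joint passes its speed limit or range.

### The arm

A 7-joint arm with a two-finger parallel gripper is mounted at the origin on the work surface. World frame = base frame: x ahead of the robot, y to its left, z up, the work surface at z = 0. Lengths are in m, angles in rad, forces in N, time in s.
With the tool pointing down it reaches from about 0.35 to 0.9 m from the base axis. Payload 7.2 kg.
Tool frame: the origin (TCP) lies on the front face of the gripper's body, between the roots of the fingers; the fingertips stand 80 mm ahead of it and the grasp point (between the pads) lies 61 mm ahead of it (bot.grasp_offset is the distance from the TCP to the grasp point, in m); z points along the fingers, y is the direction in which the jaws open and shut (so a half turn about z gives the same grasp; the last joint's range is limited). The gripper opens to 88 mm and grips with 3 to 60 N. Pads are 20 mm wide; open, the fingers measure 115 mm over their backs; the gripper's body (75 mm by 178 mm) begins 61 mm behind the grasp point.
Start: joints at [1.22, 0.411, -0.013, 1.596, 0.006, 1.134, -0.082], TCP at [0.174, -0.6, 0.303] pointing down, gripper open.
Joint ranges: [-2.95, 2.95], [-0.29, 1.99], [-1.47, 1.44], [0.14, 2.54], [-1.03, 4.17], [0.13, 1.85], [-2.86, 2.86]. Speed limits (rad/s): [2.39, 2.39, 3.01, 3.01, 3.14, 3.14, 3.14].

### API

Orientations are given as a unit quaternion [w, x, y, z].
In Python, from bench import bot gives the robot as it stands. The module is installed in compiled form; this text tells all that it offers.
- The arm moves only by the shell command python3 -m creep 'ROWS' [OPENING]. ROWS is JSON, a list of rows, each an object of numbers: "tx", "ty", "tz": the shift along the tool's x, y, z in mm; "turn": the turn about the tool's z in rad. In form: [{"tx": .., "ty": .., "tz": .., "turn": ..}, ...]. A call has 1 to 20 rows; each row is the pose to reach, as a shift and turn from the pose commanded when the call began, along the tool's axes at that moment; what a row does not reach only later rows make up. A row lasts 1/10 s, in which the tool goes at most 50 mm and 8.59 degrees, less where a joint would pass 70% of its speed; a pose out of reach is approached as far as the arm can. A call with a gripper value outside its range is refused whole. OPENING is the finger opening in mm, from 0 to 87.8, set as the call begins (- or left out, the last holds). The fingers move at their own pace and stop on an object; the grip force is fixed at half the most. Time passes only in rows, so rows that repeat a pose let the fingers close. It gives the time, the measured TCP pose, the force and the opening at its end, in the units of the state.
- bot.observe(): the state, without advancing time (a new reading comes with each control period).
- bot.capture(name): name is "side" or "top"; returns the picture (480x640x3 uint8, red, green, blue); there is no depth.
- bot.camera_model(name): a dict with "fx", "fy", "cx", "cy" (pixels), "R" (3x3) and "t" (3): a world point X has camera coordinates R X + t. Camera axes: x right, y down, z forward; pixel columns grow to the right and rows downward; lengths in m; the calibration is good to about 2 mm. A picture is of the moment at which its call begins. camera_model takes no time and is no camera call.
- bot.finish_job(): hands the job in, once; it reports no verdict.
The state is a dict: "clock": time; "joints": joint angles; "dq": joint speeds; "effort": joint torques, N m; "tool_pos": TCP position; "eef_rot": TCP orientation; "wrist_force": force on the tool from outside, world axes, zero at the start; "torque": the same for the moment, N m; "finger_gap": finger opening in m.
Only numpy, scipy, OpenCV 4.12 (cv2) and the standard library are available. Lean on these libraries where they do the work, as an engineer would, in place of code of your own. Each camera call takes 0.05 s, during which the arm holds its last target. There are 200 camera calls.

## Working session

There is one attempt and no reset: what is moved stays moved. The work goes in short steps, Python scripts to look and compute and a shell command to move; the robot and the scene stay as the last step left them, time stands still between calls to the robot, and variables do not carry over. Pictures are saved under pics/ and viewed, about 8 in all and at most 12, crops included, and the job is handed in when it is done.

```bash
mkdir -p pics && python3 - <<'E'
from bench import bot
import cv2
for n in("top","side"):
    cv2.imwrite(f"pics/{n}0.png",bot.capture(n)[:,:,::-1])
    print(n,bot.camera_model(n))
print(bot.observe())
E
```

```text
top {'fx': 495.7211881507157, 'fy': 495.7211881507157, 'cx': 326.59454408599754, 'cy': 235.22013909495396, 'R': array([[ 0.0152248 , -0.99987403,  0.00448737],
       [-0.98899426, -0.01571939, -0.14711647],
       [ 0.14716847, -0.00219816, -0.989109  ]]), 't': array([-0.01064314,  0.5043661 ,  1.07474738])}
side {'fx': 545.7003039136567, 'fy': 545.7003039136567, 'cx': 323.86277870964255, 'cy': 246.26130930495677, 'R': array([[-0.84483145, -0.53484047, -0.0143348 ],
       [-0.3876694 ,  0.63038647, -0.67255136],
       [ 0.36874415, -0.56263538, -0.7399116 ]]), 't': array([0.43282761, 0.24998894, 1.23091199])}
{'clock': 0.1, 'joints': array([ 1.21980681,  0.41181176, -0.01272165,  1.59694029,  0.00557959,
        1.13428734, -0.08221921]), 'dq': array([-0.00055547, -0.00108245, -0.00164272, -0.00281137, -0.00182945,
       -0.00083047, -0.00045175]), 'effort': array([ 2.18443638e-03, -5.89099252e+01,  6.43945299e-01, -2.91712260e+01,
       -5.36748581e-02,  1.44455151e-02,  8.79292952e-05]), 'tool_pos': array([ 0.17428645, -0.59986296,  0.30190632]), 'eef_rot': array([-6.92238291e-04,  9.90019800e-01,  1.40926567e-01, -1.37475054e-04]), 'wrist_force': array([-0.30498891,  0.19222333, -1.08414543]), 'torque': array([ 0.01899102,  0.01561365, -0.04303251]), 'finger_gap': 0.08790564167506193}
```

View pics/top0.png

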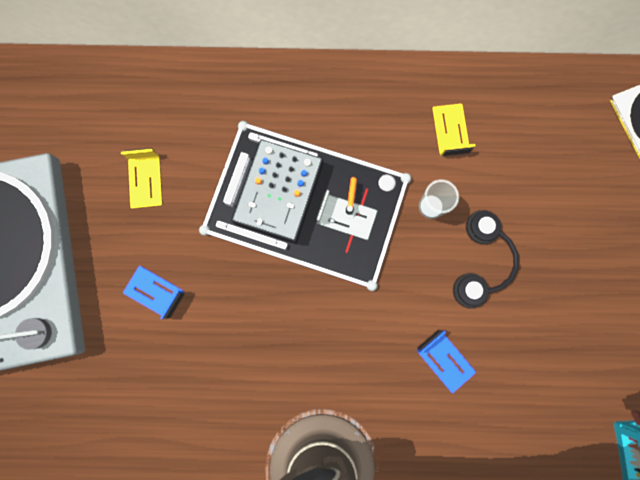

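View pics/side0.png

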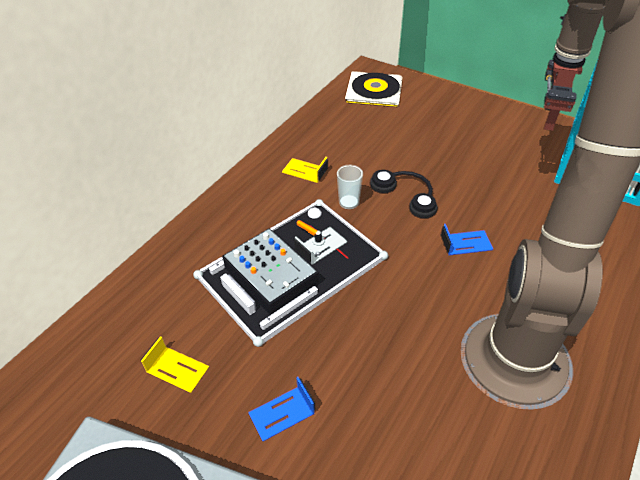

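The top view shows the sled with corners near (243,126), (407,178), (372,285) and (204,230). The lever's hub is near (350,210), its arm points up to (353,180), and the red line shows on both sides of the bracket. I'll compute the sled pose and view an enlarged crop.

```bash
cat > h.py <<'E'
import numpy as np
from bench import bot
def ray(n,p,z):
    c=bot.camera_model(n);R,t=np.array(c["R"]),np.array(c["t"])
    d=R.T@np.array([(p[0]-c["cx"])/c["fx"],(p[1]-c["cy"])/c["fy"],1]);o=-R.T@t
    return o+d*(z-o[2])/d[2]
def proj(n,X):
    c=bot.camera_model(n);q=np.array(c["R"])@X+c["t"]
    return np.array([c["fx"]*q[0]/q[2]+c["cx"],c["fy"]*q[1]/q[2]+c["cy"]])
E
python3 - <<'E'
from h import *
import cv2
P=[ray("top",p,.021) for p in [(243,126),(407,178),(372,285),(204,230)]]
for p in P: print(p.round(4))
for i in range(4): print(np.linalg.norm(P[i]-P[(i+1)%4]))
c=sum(P)/4; y=(P[0]+P[3]-P[1]-P[2]); print(c, np.degrees(np.arctan2(y[1],y[0]))-90)
im=cv2.imread("pics/top0.png")[110:300,195:420]
cv2.imwrite("pics/crop0.png",cv2.resize(im,(788,665)[:2] if 0 else (700,591),interpolation=cv2.INTER_CUBIC))
E
```

```text
[0.7634 0.1977 0.021 ]
[ 0.644  -0.1872  0.021 ]
[ 0.3956 -0.1064  0.021 ]
[0.5145 0.2765 0.021 ]
0.40299218084988414
0.26114739334805814
0.4010079668371401
0.2611517896656127
[0.57936873 0.04516546 0.021     ] -17.247389437983927
```

View pics/crop0.png

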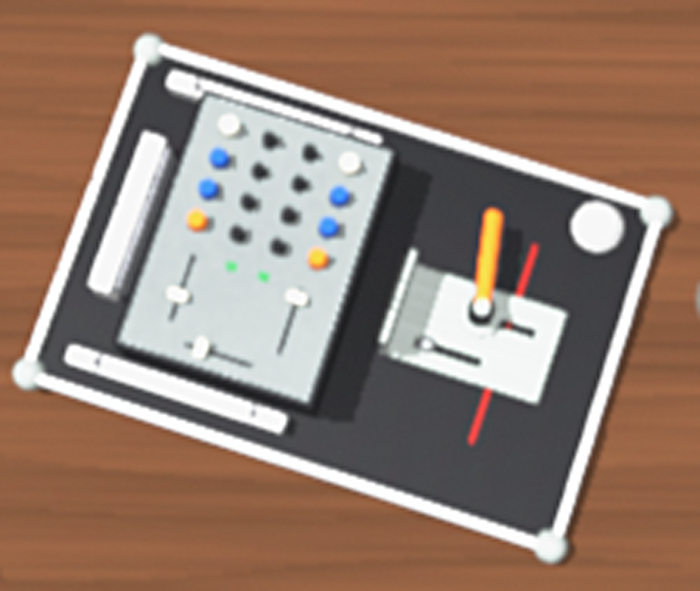

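The crop shows the red line from (533,245) to (473,443) and the bracket's rear edge from (566,312) to (541,402). The flange top runs from (415,250) to (385,345), and the lever goes from its hub at (482,310) to its tip at (492,210).

```bash
cat >> h.py <<'E'
C=np.array([.5794,.0452]);A=np.radians(-17.25)
Rz=np.array([[np.cos(A),-np.sin(A)],[np.sin(A),np.cos(A)]])
def sled(X): return Rz.T@(np.array(X)[:2]-C)
def world(s): return C+Rz@np.array(s)
E
python3 - <<'E'
from h import *
def f(n,u,v,z):
    X=ray("top",(195+(u+.5)*225/700-.5,110+(v+.5)*190/591-.5),z); print(n,(sled(X)*1000).round(1),X.round(4))
f("red1",533,245,.015);f("red2",473,443,.015)
f("rear1",567,312,.019);f("rear2",541,403,.019)
f("fl back top1",418,250,.063);f("fl2 back top",388,352,.063)
f("fl front top1",411,250,.063);f("fl2",380,345,.063)
f("hub",482,308,.055);f("tip",492,210,.053)
f("stop1",168,140,.049);f("stop2",118,300,.049)
f("adapter",598,226,.027);f("mix pad-side1",396,152,.067);f("mix pad-side2",310,404,.067)
f("mix stop-side1",205,96,.067);f("mix stop-side2",120,342,.067)
E
```

```text
red1 [  78.8 -119.9] [ 0.6191 -0.0926  0.015 ]
red2 [ -76.8 -122.7] [ 0.4697 -0.0492  0.015 ]
rear1 [  37.1 -159. ] [ 0.5677 -0.1176  0.019 ]
rear2 [ -33.7 -161. ] [ 0.4995 -0.0986  0.019 ]
fl back top1 [ 37.1 -42.7] [ 0.6022 -0.0066  0.063 ]
fl2 back top [-39.7 -45.5] [0.528  0.0136 0.063 ]
fl front top1 [ 35.6 -37.9] [ 0.6021 -0.0016  0.063 ]
fl2 [-36.7 -38.5] [0.5329 0.0193 0.063 ]
hub [ 12.9 -98.9] [ 0.5624 -0.053   0.055 ]
tip [ 84.4 -83.7] [ 0.6352 -0.0597  0.053 ]
stop1 [ 61.7 157.3] [0.685  0.1772 0.049 ]
stop2 [-62.  151.8] [0.5652 0.2085 0.049 ]
adapter [ 104.4 -161.2] [ 0.6313 -0.1397  0.027 ]
mix pad-side1 [99.8 -5.6] [0.6731 0.0103 0.067 ]
mix pad-side2 [-92.5  -5.4] [0.4894 0.0675 0.067 ]
mix stop-side1 [ 96.5 138.5] [0.7126 0.1488 0.067 ]
mix stop-side2 [-92.5 135.8] [0.5314 0.2024 0.067 ]
```

```bash
cat >> h.py <<'E'
from scipy.spatial.transform import Rotation as Ro
def rows(target,z,yaw=None):
    """mm shift in tool axes; yaw = wanted world angle (deg) of tool y"""
    s=bot.observe();q=s["eef_rot"];M=Ro.from_quat([q[1],q[2],q[3],q[0]]).as_matrix()
    d=M.T@(np.array([*target,z])-s["tool_pos"])*1000
    ya=np.degrees(np.arctan2(M[1,1],M[0,1]))
    print("shift",d.round(1),"tool y ang",ya.round(2),"turn",None if yaw is None else np.radians(ya-yaw).round(4))
    print("pos",s["tool_pos"].round(4),"sled",(sled(s["tool_pos"])*1000).round(1),"F",s["wrist_force"].round(2),"F sled xy",(Rz.T@s["wrist_force"][:2]).round(2),"gap",s["finger_gap"],"t",s["clock"])
E
python3 -c "
from h import *
rows(world([0,-.062]),.303,-17.25); print(world([0,-.062]))"; python3 -m creep '[{"tx":0,"ty":0,"tz":0,"turn":0}]' 0
```

```text
shift [ 5.348e+02 -4.547e+02 -5.000e-01] tool y ang -73.8 turn -0.9869
pos [ 0.1743 -0.5999  0.3019] sled [-195.6 -736.2] F [-0.3   0.19 -1.08] F sled xy [-0.35  0.09] gap 0.08790564167506193 t 0.1
[ 0.56101442 -0.01401124]
clock: 0.2
tool_pos: [0.1743, -0.6, 0.3021]
eef_rot: [-0.0, 0.99, 0.141, -0.0]
wrist_force: [0.2, -0.7, -0.0]
finger_gap: 0.083
```

```bash
python3 -m creep '[{"tx":30,"ty":-26,"tz":0,"turn":-0.06},{"tx":66,"ty":-56,"tz":0,"turn":-0.12},{"tx":102,"ty":-87,"tz":0,"turn":-0.18},{"tx":138,"ty":-117,"tz":0,"turn":-0.25},{"tx":174,"ty":-148,"tz":0,"turn":-0.32},{"tx":210,"ty":-178,"tz":0,"turn":-0.39},{"tx":246,"ty":-209,"tz":0,"turn":-0.46},{"tx":282,"ty":-240,"tz":0,"turn":-0.53},{"tx":318,"ty":-270,"tz":0,"turn":-0.6},{"tx":354,"ty":-301,"tz":0,"turn":-0.67},{"tx":390,"ty":-332,"tz":0,"turn":-0.74},{"tx":426,"ty":-362,"tz":0,"turn":-0.81},{"tx":462,"ty":-393,"tz":0,"turn":-0.88},{"tx":495,"ty":-421,"tz":0,"turn":-0.93},{"tx":520,"ty":-442,"tz":0,"turn":-0.97},{"tx":535,"ty":-455,"tz":0,"turn":-0.987},{"tx":535,"ty":-455,"tz":0,"turn":-0.987},{"tx":535,"ty":-455,"tz":0,"turn":-0.987},{"tx":535,"ty":-455,"tz":0,"turn":-0.987},{"tx":535,"ty":-455,"tz":0,"turn":-0.987}]' 0
python3 -c "
from h import *
rows(world([0,-.062]),.113,-17.25)"
```

```text
clock: 2.2
tool_pos: [0.5607, -0.0154, 0.3027]
eef_rot: [0.0, 0.806, 0.592, -0.0]
wrist_force: [0.4, 0.6, 0.2]
finger_gap: 0.0002
shift [  1.6  -0.2 189.7] tool y ang -17.38 turn -0.0022
pos [ 0.5607 -0.0154  0.3027] sled [  0.2 -63.4] F [0.35 0.62 0.22] F sled xy [0.15 0.7 ] gap 0.00020249832416548066 t 2.2
```

Tool x runs along the sled's +y. I'll descend part way and check from the side.

```bash
python3 -m creep '[{"tz":35},{"tz":70},{"tz":105},{"tz":130},{"tz":140,"tx":1.5},{"tz":140,"tx":1.5},{"tz":140,"tx":1.5}]' 0
python3 - <<'E'
from h import *
import cv2
rows(world([0,-.062]),.113,-17.25)
im=bot.capture("side")[:,:,::-1][180:330,200:400]
cv2.imwrite("pics/s1.png",cv2.resize(im,(800,600),interpolation=cv2.INTER_CUBIC))
E
```

```text
shift [  1.6  -0.2 189.7] tool y ang -17.38 turn -0.0022
pos [ 0.5607 -0.0154  0.3027] sled [  0.2 -63.4] F [0.35 0.62 0.22] F sled xy [0.15 0.7 ] gap 0.00020249832416548066 t 2.2invalid input at $[0]: expected keys tx, ty, tz, turn
```

View pics/s1.png

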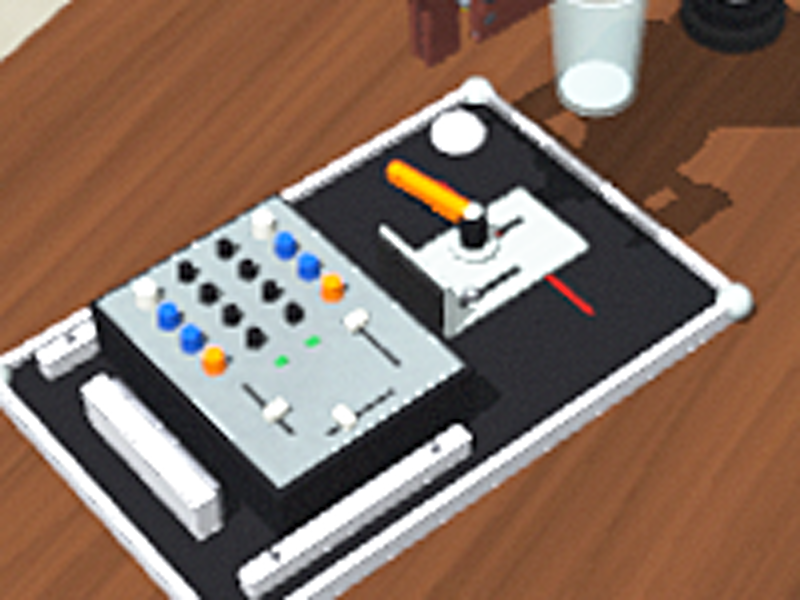

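The rows were refused because every key is required. The picture shows the flange's near top corner at about (447,290), the hub at (475,230) and the lever tip at (395,170). I'll descend again with all keys and cross-check with the side camera.

```bash
python3 -m creep '[{"tx":0,"ty":0,"tz":35,"turn":0},{"tx":0,"ty":0,"tz":70,"turn":0},{"tx":0,"ty":0,"tz":105,"turn":0},{"tx":0,"ty":0,"tz":130,"turn":0},{"tx":1.5,"ty":0,"tz":140,"turn":0},{"tx":1.5,"ty":0,"tz":140,"turn":0},{"tx":1.5,"ty":0,"tz":140,"turn":0}]' 0
python3 - <<'E'
from h import *
import cv2
rows(world([0,-.062]),.113,-17.25)
def f(n,u,v,z):
    X=ray("side",(200+u/4,180+v/4),z); print(n,(sled(X)*1000).round(1))
f("flange near top",447,290,.063);f("flange far top",382,228,.063);f("hubtop",473,213,.055);f("tip",393,170,.053)
f("rear far",520,186,.019);f("rear near",588,245,.019)
f("red near end",592,313,.015)
im=bot.capture("side")[:,:,::-1][180:330,200:400]
cv2.imwrite("pics/s2.png",cv2.resize(im,(800,600),interpolation=cv2.INTER_CUBIC))
E
```

```text
clock: 2.95
tool_pos: [0.5622, -0.0126, 0.1638]
eef_rot: [0.0, 0.805, 0.593, 0.001]
wrist_force: [-0.5, -0.3, 0.3]
finger_gap: 0.0008
shift [-1.8 -0.8 50.8] tool y ang -17.26 turn -0.0002
pos [ 0.5622 -0.0126  0.1638] sled [  0.7 -60.2] F [-0.55 -0.25  0.32] F sled xy [-0.45 -0.41] gap 0.0008273694527996873 t 2.95
flange near top [-38.1 -35.1]
flange far top [ 30.6 -37.5]
hubtop [  8.2 -95. ]
tip [ 75.1 -81.5]
rear far [  33.4 -156.9]
rear near [ -37.9 -155.1]
red near end [ -81.6 -119.3]
```

View pics/s2.png

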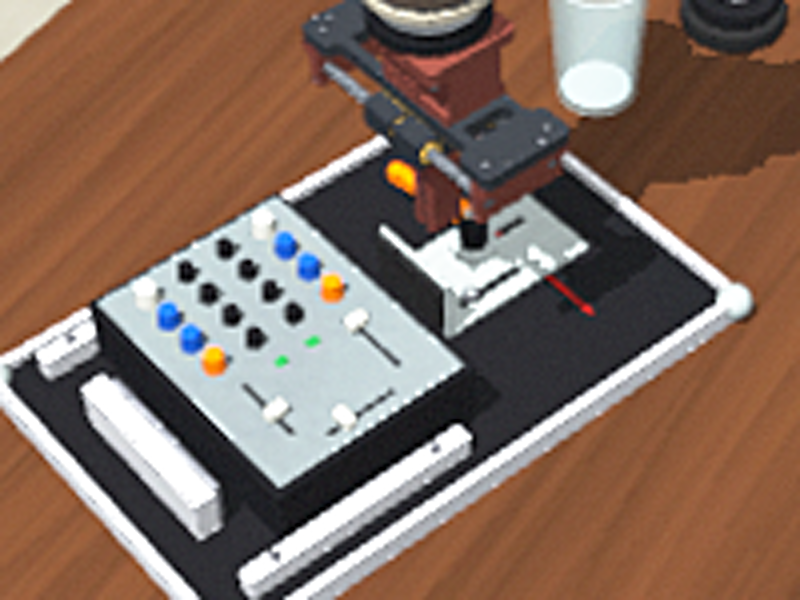

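The fingers now sit over the free gap between flange and hub. I'll descend.

```bash
python3 -m creep '[{"tx":-1.5,"ty":-2,"tz":15,"turn":0},{"tx":-1.5,"ty":-2,"tz":30,"turn":0},{"tx":-1.5,"ty":-2,"tz":42,"turn":0},{"tx":-1.5,"ty":-2,"tz":49,"turn":0},{"tx":-1.5,"ty":-2,"tz":49,"turn":0},{"tx":-1.5,"ty":-2,"tz":49,"turn":0}]' 0
python3 -c "
from h import *
rows(world([-.002,-.05]),.113,-17.25)"
```

```text
clock: 3.6
tool_pos: [0.5594, -0.0132, 0.1137]
eef_rot: [-0.0, 0.805, 0.593, 0.0]
wrist_force: [0.3, 0.9, 0.7]
finger_gap: 0.0003
shift [11.7 -0.2  0.7] tool y ang -17.23 turn 0.0004
pos [ 0.5594 -0.0132  0.1137] sled [ -1.8 -61.7] F [0.32 0.88 0.65] F sled xy [0.04 0.94] gap 0.000253571707057002 t 3.6
```

```bash
python3 -m creep '[{"tx":2,"ty":0,"tz":0,"turn":0},{"tx":4,"ty":0,"tz":0,"turn":0},{"tx":5,"ty":0,"tz":0,"turn":0},{"tx":6,"ty":0,"tz":0,"turn":0},{"tx":7,"ty":0,"tz":0,"turn":0},{"tx":8,"ty":0,"tz":0,"turn":0},{"tx":9,"ty":0,"tz":0,"turn":0},{"tx":10,"ty":0,"tz":0,"turn":0},{"tx":11,"ty":0,"tz":0,"turn":0},{"tx":12,"ty":0,"tz":0,"turn":0},{"tx":13,"ty":0,"tz":0,"turn":0},{"tx":14,"ty":0,"tz":0,"turn":0},{"tx":15,"ty":0,"tz":0,"turn":0},{"tx":16,"ty":0,"tz":0,"turn":0},{"tx":17,"ty":0,"tz":0,"turn":0},{"tx":18,"ty":0,"tz":0,"turn":0}]' 0
python3 -c "
from h import *
rows(world([-.002,-.014]),.113,-17.25)"
python3 -m creep '[{"tx":1,"ty":0,"tz":0,"turn":0},{"tx":2,"ty":0,"tz":0,"turn":0},{"tx":3,"ty":0,"tz":0,"turn":0},{"tx":4,"ty":0,"tz":0,"turn":0},{"tx":5,"ty":0,"tz":0,"turn":0},{"tx":6,"ty":0,"tz":0,"turn":0}]' 0
python3 -c "
from h import *
rows(world([-.002,-.014]),.113,-17.25)"
```

```text
clock: 5.2
tool_pos: [0.5646, 0.0039, 0.1136]
eef_rot: [0.0, 0.805, 0.593, -0.0]
wrist_force: [-0.2, -3.2, 1.8]
finger_gap: 0.0005
shift [29.8 -0.1  0.6] tool y ang -17.25 turn 0.0001
pos [0.5646 0.0039 0.1136] sled [ -1.9 -43.8] F [-0.2  -3.15  1.77] F sled xy [ 0.74 -3.07] gap 0.0004557963782051883 t 5.2
clock: 5.8
tool_pos: [0.5664, 0.0096, 0.1136]
eef_rot: [0.0, 0.805, 0.593, -0.0]
wrist_force: [-0.8, -2.8, 0.6]
finger_gap: 0.0004
shift [23.8 -0.1  0.6] tool y ang -17.25 turn 0.0001
pos [0.5664 0.0096 0.1136] sled [ -1.9 -37.8] F [-0.76 -2.82  0.65] F sled xy [ 0.11 -2.92] gap 0.0003805183889389575 t 5.8
```

Contact made, at about 3 N (bracket alone). I'll keep pushing in chunks.

```bash
python3 -m creep '[{"tx":1,"ty":0,"tz":0,"turn":0},{"tx":2,"ty":0,"tz":0,"turn":0},{"tx":3,"ty":0,"tz":0,"turn":0},{"tx":4,"ty":0,"tz":0,"turn":0},{"tx":5,"ty":0,"tz":0,"turn":0},{"tx":6,"ty":0,"tz":0,"turn":0}]' 0
python3 -m creep '[{"tx":1,"ty":0,"tz":0,"turn":0},{"tx":2,"ty":0,"tz":0,"turn":0},{"tx":3,"ty":0,"tz":0,"turn":0},{"tx":4,"ty":0,"tz":0,"turn":0},{"tx":5,"ty":0,"tz":0,"turn":0},{"tx":6,"ty":0,"tz":0,"turn":0}]' 0
python3 - <<'E'
from h import *
import cv2
rows(world([-.002,-.014]),.113,-17.25)
im=bot.capture("side")[:,:,::-1][180:330,200:400]
cv2.imwrite("pics/s3.png",cv2.resize(im,(800,600),interpolation=cv2.INTER_CUBIC))
E
```

```text
clock: 6.4
tool_pos: [0.5682, 0.0154, 0.1136]
eef_rot: [0.0, 0.805, 0.593, 0.0]
wrist_force: [-0.9, -2.4, 1.3]
finger_gap: 0.0004
clock: 7.0
tool_pos: [0.5696, 0.0197, 0.1136]
eef_rot: [0.0, 0.805, 0.593, -0.001]
wrist_force: [-2.6, -5.5, 4.3]
finger_gap: 0.0003
shift [13.2 -0.2  0.6] tool y ang -17.3 turn -0.0008
pos [0.5696 0.0197 0.1136] sled [ -1.8 -27.2] F [-2.6  -5.46  4.31] F sled xy [-0.86 -5.99] gap 0.00033303177449403945 t 7.0
```

View pics/s3.png

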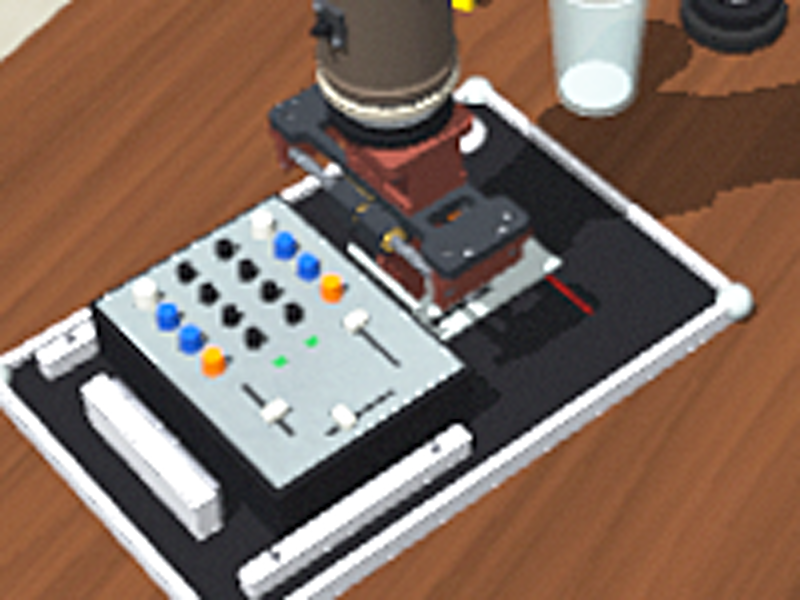

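The pad has met the mixer (6 N). The bracket's rear corner at (560,263) is still about 12 mm short of the red line.

```bash
python3 -m creep '[{"tx":1,"ty":0,"tz":0,"turn":0},{"tx":2,"ty":0,"tz":0,"turn":0},{"tx":3,"ty":0,"tz":0,"turn":0},{"tx":4,"ty":0,"tz":0,"turn":0},{"tx":5,"ty":0,"tz":0,"turn":0}]' 0
python3 -m creep '[{"tx":1,"ty":0,"tz":0,"turn":0},{"tx":2,"ty":0,"tz":0,"turn":0},{"tx":3,"ty":0,"tz":0,"turn":0}]' 0
python3 -c "
from h import *
rows(world([-.002,-.014]),.113,-17.25)"
```

```text
clock: 7.55
tool_pos: [0.5711, 0.0244, 0.1136]
eef_rot: [0.0, 0.805, 0.593, -0.001]
wrist_force: [-2.0, -6.8, 3.3]
finger_gap: 0.0006
clock: 7.85
tool_pos: [0.572, 0.0273, 0.1136]
eef_rot: [0.0, 0.805, 0.593, -0.001]
wrist_force: [-2.5, -6.3, 4.1]
finger_gap: 0.0007
shift [ 5.3 -0.3  0.6] tool y ang -17.31 turn -0.001
pos [0.572  0.0273 0.1136] sled [ -1.7 -19.3] F [-2.5  -6.34  4.09] F sled xy [-0.51 -6.8 ] gap 0.0006622396765482625 t 7.85
```

```bash
python3 -m creep '[{"tx":0.7,"ty":0,"tz":0,"turn":0},{"tx":1.4,"ty":0,"tz":0,"turn":0},{"tx":2,"ty":0,"tz":0,"turn":0}]' 0
python3 -m creep '[{"tx":0.5,"ty":0,"tz":0,"turn":0},{"tx":1,"ty":0,"tz":0,"turn":0}]' 0
python3 -c "
from h import *
rows(world([-.002,-.014]),.113,-17.25)"
```

```text
clock: 8.15
tool_pos: [0.5727, 0.0292, 0.1136]
eef_rot: [0.001, 0.805, 0.593, -0.001]
wrist_force: [-1.6, -7.0, 3.8]
finger_gap: 0.0003
clock: 8.35
tool_pos: [0.5729, 0.0302, 0.1136]
eef_rot: [0.001, 0.805, 0.593, -0.001]
wrist_force: [-2.4, -6.9, 3.1]
finger_gap: 0.0007
shift [ 2.3 -0.3  0.6] tool y ang -17.31 turn -0.001
pos [0.5729 0.0302 0.1136] sled [ -1.7 -16.3] F [-2.42 -6.85  3.06] F sled xy [-0.28 -7.26] gap 0.0006659054394980993 t 8.35
```

```bash
python3 -m creep '[{"tx":0.5,"ty":0,"tz":0,"turn":0},{"tx":1,"ty":0,"tz":0,"turn":0}]' 0
python3 -m creep '[{"tx":0.5,"ty":0,"tz":0,"turn":0},{"tx":1,"ty":0,"tz":0,"turn":0}]' 0
python3 -c "
from h import *
rows(world([-.002,-.014]),.113,-17.25)"
```

```text
clock: 8.55
tool_pos: [0.5731, 0.0306, 0.1136]
eef_rot: [0.001, 0.806, 0.593, -0.001]
wrist_force: [-3.4, -8.3, 5.2]
finger_gap: 0.0003
clock: 8.75
tool_pos: [0.5731, 0.0306, 0.1136]
eef_rot: [0.001, 0.806, 0.592, -0.002]
wrist_force: [-4.1, -10.7, 7.2]
finger_gap: 0.0004
shift [ 1.8 -0.3  0.6] tool y ang -17.36 turn -0.002
pos [0.5731 0.0306 0.1136] sled [ -1.7 -15.8] F [ -4.07 -10.73   7.18] F sled xy [ -0.7  -11.46] gap 0.0004459056467169055 t 8.75
```

The tool has stopped moving and the force is climbing, so the mixer is at the stop. I'll press in small steps to about 18–20 N.

```bash
python3 -m creep '[{"tx":0.5,"ty":0,"tz":0,"turn":0},{"tx":1,"ty":0,"tz":0,"turn":0}]' 0
python3 -c "
from h import *
rows(world([-.002,-.014]),.113,-17.25)"
```

```text
clock: 8.95
tool_pos: [0.5732, 0.0307, 0.1137]
eef_rot: [0.001, 0.806, 0.592, -0.003]
wrist_force: [-5.6, -13.4, 9.5]
finger_gap: 0.0005
shift [ 1.7 -0.3  0.6] tool y ang -17.4 turn -0.0026
pos [0.5732 0.0307 0.1137] sled [ -1.7 -15.6] F [ -5.57 -13.36   9.54] F sled xy [ -1.36 -14.41] gap 0.0005421231636095118 t 8.95
```

```bash
python3 -m creep '[{"tx":0.5,"ty":0,"tz":0,"turn":0},{"tx":0.5,"ty":0,"tz":0,"turn":0}]' 0
python3 -c "
from h import *
rows(world([-.002,-.014]),.113,-17.25)"
```

```text
clock: 9.15
tool_pos: [0.5732, 0.0308, 0.1137]
eef_rot: [0.001, 0.806, 0.592, -0.003]
wrist_force: [-5.7, -13.2, 9.4]
finger_gap: 0.0008
shift [ 1.6 -0.4  0.7] tool y ang -17.42 turn -0.0029
pos [0.5732 0.0308 0.1137] sled [ -1.6 -15.6] F [ -5.69 -13.22   9.36] F sled xy [ -1.51 -14.32] gap 0.0007644292907154525 t 9.15
```

```bash
python3 -m creep '[{"tx":0.5,"ty":0,"tz":0,"turn":0},{"tx":1,"ty":0,"tz":0,"turn":0},{"tx":1.5,"ty":0,"tz":0,"turn":0},{"tx":1.5,"ty":0,"tz":0,"turn":0}]' 0
python3 -c "
from h import *
rows(world([-.002,-.014]),.113,-17.25)"
```

```text
clock: 9.55
tool_pos: [0.5732, 0.0309, 0.1136]
eef_rot: [0.002, 0.806, 0.592, -0.004]
wrist_force: [-7.5, -17.0, 12.3]
finger_gap: 0.0002
shift [ 1.5 -0.3  0.6] tool y ang -17.47 turn -0.0039
pos [0.5732 0.0309 0.1136] sled [ -1.7 -15.5] F [ -7.5  -17.01  12.28] F sled xy [ -2.12 -18.47] gap 0.00022070756108605652 t 9.55
```

18.5 N in all. I'll nudge slightly more, hold, then back away and rise for a check.

```bash
python3 -m creep '[{"tx":0.4,"ty":0,"tz":0,"turn":0},{"tx":0.4,"ty":0,"tz":0,"turn":0},{"tx":0.4,"ty":0,"tz":0,"turn":0},{"tx":0.4,"ty":0,"tz":0,"turn":0}]' 0
python3 -m creep '[{"tx":-2,"ty":0,"tz":0,"turn":0},{"tx":-4,"ty":0,"tz":0,"turn":0},{"tx":-7,"ty":0,"tz":0,"turn":0},{"tx":-10,"ty":0,"tz":0,"turn":0},{"tx":-14,"ty":0,"tz":0,"turn":0},{"tx":-18,"ty":0,"tz":0,"turn":0},{"tx":-18,"ty":0,"tz":0,"turn":0},{"tx":-18,"ty":0,"tz":-30,"turn":0},{"tx":-18,"ty":0,"tz":-70,"turn":0},{"tx":-18,"ty":0,"tz":-110,"turn":0},{"tx":-18,"ty":20,"tz":-110,"turn":0},{"tx":-18,"ty":60,"tz":-110,"turn":0},{"tx":-18,"ty":100,"tz":-110,"turn":0},{"tx":-18,"ty":140,"tz":-110,"turn":0},{"tx":-18,"ty":180,"tz":-110,"turn":0},{"tx":-18,"ty":180,"tz":-110,"turn":0}]' 0
python3 - <<'E'
from h import *
import cv2
rows(world([.07,-.05]),.113,-17.25)
im=bot.capture("side")[:,:,::-1];cv2.imwrite("pics/s4f.png",im);im=im[180:330,200:400]
im2=bot.capture("top")[:,:,::-1];cv2.imwrite("pics/t4f.png",im2);im2=im2[110:290,220:420]
r=lambda i,w,h:cv2.resize(i,(w,h),interpolation=cv2.INTER_CUBIC)
cv2.imwrite("pics/s4.png",np.hstack([r(im,400,300),r(im2,400,300)]) if 0 else r(im2,660,594))
E
```

```text
clock: 9.95
tool_pos: [0.5733, 0.031, 0.1137]
eef_rot: [0.002, 0.806, 0.591, -0.004]
wrist_force: [-7.5, -17.4, 11.0]
finger_gap: 0.0004
clock: 11.55
tool_pos: [0.7445, -0.0363, 0.2218]
eef_rot: [0.0, 0.806, 0.592, 0.0]
wrist_force: [-0.7, 0.1, -1.4]
finger_gap: -0.0001
shift [ -21.4 -111.8  108.7] tool y ang -17.42 turn -0.003
pos [ 0.7445 -0.0363  0.2218] sled [181.8 -28.9] F [-0.73  0.06 -1.38] F sled xy [-0.71 -0.16] gap -8.889574167487903e-05 t 11.55
```

View pics/s4.png

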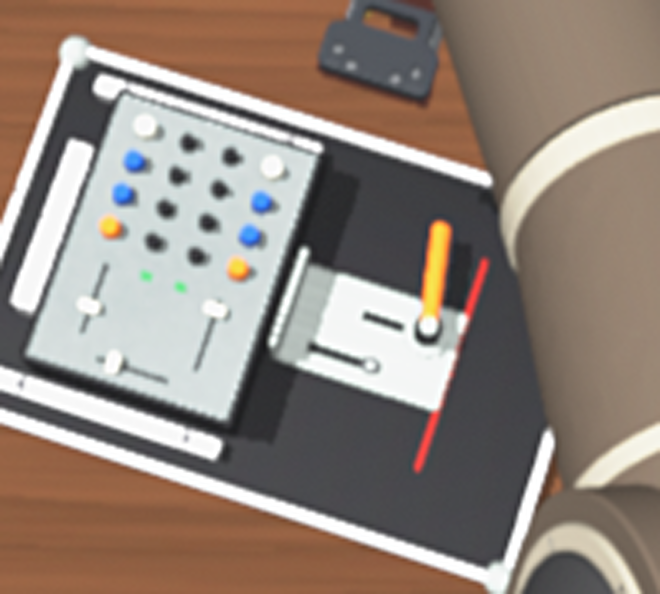

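The rear edge, (469,312)–(436,412), lies on the red line, and the pad touches the mixer. The lever runs from the hub at (430,325) to the tip at (440,223). I'll work out the approach for the lever.

```bash
cat >> h.py <<'E'
HUB=None
def torque(hub):
    s=bot.observe();r=s["tool_pos"][:2]-world(hub);F=s["wrist_force"]
    t=r[0]*F[1]-r[1]*F[0]
    print("r",np.hypot(*r).round(4),"t_FxR",t.round(3),"Mz",s["torque"][2].round(3),"sum cw",(-(t+s["torque"][2])).round(3),"F55",(-(t+s["torque"][2])/.055).round(2))
E
python3 - <<'E'
from h import *
def f(n,u,v,z):
    X=ray("top",(220+u/3.3,110+v/3.3),z); print(n,(sled(X)*1000).round(1))
    return sled(X)
h=f("hub",429,327,.055);t=f("tip",440,223,.053)
f("tipR",450,226,.053);f("tipL",430,226,.053);f("hub disc",440,335,.022)
f("rear",469,312,.019);f("rear2",436,412,.019)
print(np.degrees(np.arctan2(*(t-h)[::-1])),np.linalg.norm(t-h))
# side view
import cv2
im=cv2.imread("pics/s4f.png");hsv=cv2.cvtColor(im,cv2.COLOR_BGR2HSV)
for n,fn in(("side","pics/s4f.png"),("top","pics/t4f.png")):
    im=cv2.imread(fn);hsv=cv2.cvtColor(im,cv2.COLOR_BGR2HSV)
    m=cv2.inRange(hsv,(10,150,120),(22,255,255));k,l,st,ce=cv2.connectedComponentsWithStats(m)
    for i in range(1,k):
        if st[i][4]>40:
            ys,xs=np.where(l==i);X=np.array([sled(ray(n,(x,y),.053)) for x,y in zip(xs,ys)])*1000
            c=X.mean(0);w,v=np.linalg.eigh(np.cov(X.T));d=v[:,1]*np.sign(v[0,1]);p=(X-c)@d
            print(n,st[i][4],"ctr",c.round(1),"ang",np.degrees(np.arctan2(d[1],d[0])).round(1),"ends",(c+d*p.min()).round(1),(c+d*p.max()).round(1))
E
```

```text
hub [  12.3 -100. ]
tip [ 83.9 -85.1]
tipR [ 84.  -92.2]
tipL [ 79.7 -79.3]
hub disc [  16.2 -108.6]
rear [  38.7 -122.8]
rear2 [ -35.7 -122.4]
11.755249142143162 0.07314803417252147Traceback (most recent call last):
  File "<stdin>", line 17, in <module>
  File "h.py", line 4, in ray
    c=bot.camera_model(n);R,t=np.array(c["R"]),np.array(c["t"])
ValueError: time passes only in moves, steps and waits
```

```bash
python3 - <<'E'
from h import *
a=np.radians(11.6);h=np.array([.0105,-.098]);e=np.array([np.cos(a),np.sin(a)]);p=np.array([-e[1],e[0]])
t=h+.055*e+.028*p;print(t);rows(world(t),.123,-17.25+11.6)
E
```

```text
[ 0.05874646 -0.05951261]
shift [ -32.3 -119.2   99.6] tool y ang -17.26 turn -0.2027
pos [ 0.7414 -0.0337  0.2224] sled [178.1 -27.3] F [-1.06  1.18  0.5 ] F sled xy [-1.36  0.81] gap 0.0004212936234471057 t 11.65
```

```bash
python3 -m creep '[{"tx":-8,"ty":-30,"tz":0,"turn":-0.05},{"tx":-16,"ty":-60,"tz":0,"turn":-0.1},{"tx":-25,"ty":-90,"tz":0,"turn":-0.15},{"tx":-31,"ty":-110,"tz":0,"turn":-0.2},{"tx":-32,"ty":-119,"tz":0,"turn":-0.203},{"tx":-32,"ty":-119,"tz":20,"turn":-0.203},{"tx":-32,"ty":-119,"tz":45,"turn":-0.203},{"tx":-32,"ty":-119,"tz":60,"turn":-0.203},{"tx":-32,"ty":-119,"tz":60,"turn":-0.203},{"tx":-32,"ty":-119,"tz":60,"turn":-0.203}]' 0
python3 - <<'E'
from h import *
import cv2
rows(world([.0587,-.0595]),.123,-5.65)
im=bot.capture("side")[:,:,::-1][180:330,200:400]
cv2.imwrite("pics/s5.png",cv2.resize(im,(800,600),interpolation=cv2.INTER_CUBIC))
E
```

```text
clock: 12.65
tool_pos: [0.6185, -0.0287, 0.164]
eef_rot: [-0.0, 0.741, 0.672, 0.0]
wrist_force: [1.0, -0.1, -0.2]
finger_gap: 0.0004
shift [-0.4 -0.6 41. ] tool y ang -5.61 turn 0.0007
pos [ 0.6185 -0.0287  0.164 ] sled [ 59.2 -59. ] F [ 1.03 -0.12 -0.16] F sled xy [1.02 0.19] gap 0.0003701224895106631 t 12.65
```

View pics/s5.png

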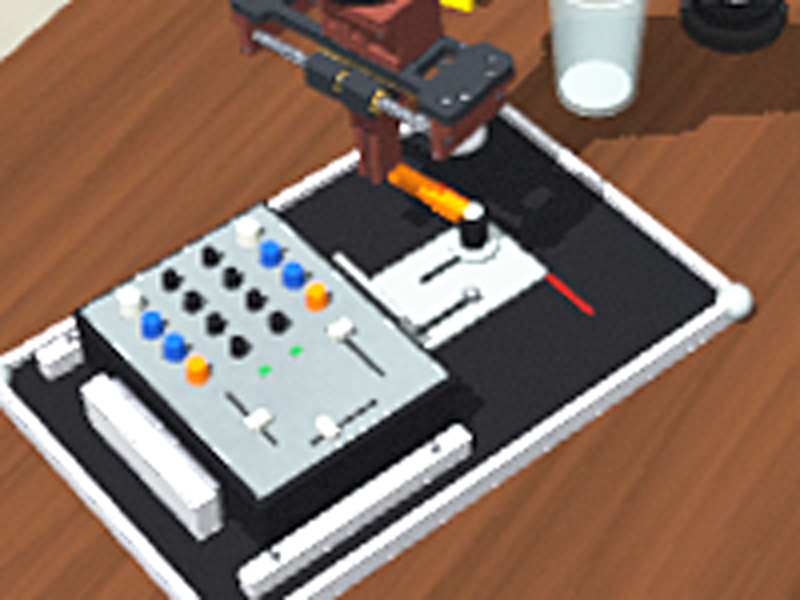

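The fingers hang clear on the mixer side of the lever, whose end is at (393,172); its hub is at (475,215). The bracket's rear edge is on the red line at (548,272). I'll descend and close up on the lever.

```bash
python3 -m creep '[{"tx":0,"ty":0,"tz":20,"turn":0},{"tx":0,"ty":0,"tz":35,"turn":0},{"tx":0,"ty":0,"tz":41,"turn":0},{"tx":0,"ty":0,"tz":41,"turn":0},{"tx":-3,"ty":0,"tz":41,"turn":0},{"tx":-5,"ty":0,"tz":41,"turn":0},{"tx":-7,"ty":0,"tz":41,"turn":0},{"tx":-9,"ty":0,"tz":41,"turn":0},{"tx":-10,"ty":0,"tz":41,"turn":0},{"tx":-10,"ty":0,"tz":41,"turn":0}]' 0
python3 -c "
from h import *
rows(world([.0587,-.0595]),.123,-5.65);torque([.0105,-.098])"
python3 -m creep '[{"tx":-1,"ty":0,"tz":0,"turn":0},{"tx":-2,"ty":0,"tz":0,"turn":0},{"tx":-3,"ty":0,"tz":0,"turn":0},{"tx":-4,"ty":0,"tz":0,"turn":0}]' 0
python3 -c "
from h import *
rows(world([.0587,-.0595]),.123,-5.65);torque([.0105,-.098])"
```

```text
clock: 13.7
tool_pos: [0.6173, -0.0394, 0.1228]
eef_rot: [0.0, 0.741, 0.671, -0.0]
wrist_force: [0.7, -0.3, 0.8]
finger_gap: 0.0005
shift [10.4 -0.5 -0.2] tool y ang -5.64 turn 0.0002
pos [ 0.6173 -0.0394  0.1228] sled [ 61.2 -69.6] F [ 0.72 -0.32  0.76] F sled xy [ 0.78 -0.09] gap 0.0005063141299786462 t 13.7
r 0.0582 t_FxR -0.027 Mz 0.029 sum cw -0.002 F55 -0.04
clock: 14.1
tool_pos: [0.617, -0.0426, 0.1227]
eef_rot: [-0.0, 0.741, 0.672, 0.0]
wrist_force: [1.4, 1.2, -0.9]
finger_gap: 0.0008
shift [13.6 -0.5 -0.3] tool y ang -5.59 turn 0.001
pos [ 0.617  -0.0426  0.1227] sled [ 61.9 -72.7] F [ 1.43  1.23 -0.86] F sled xy [1.  1.6] gap 0.0007971898309531362 t 14.1
r 0.0573 t_FxR 0.057 Mz -0.02 sum cw -0.037 F55 -0.68
```

Lever contact is made: the tool feels about 0.7 N of resistance. I'll sweep clockwise along the arc, 0.2 rad per call.

```bash
sed -i 's/-(t+s\["torque"\]\[2\])/(t+s["torque"][2])/g' h.py
python3 -m creep '[{"tx":-2.8,"ty":0.7,"tz":0,"turn":0.05},{"tx":-5.6,"ty":1.3,"tz":0,"turn":0.1},{"tx":-8.4,"ty":1.8,"tz":0,"turn":0.15},{"tx":-11.3,"ty":2.1,"tz":0,"turn":0.2}]' 0
python3 -c "
from h import *
rows(world([.0587,-.0595]),.123,-5.65);torque([.0105,-.098])"
python3 -m creep '[{"tx":-2.8,"ty":0.7,"tz":0,"turn":0.05},{"tx":-5.6,"ty":1.3,"tz":0,"turn":0.1},{"tx":-8.4,"ty":1.8,"tz":0,"turn":0.15},{"tx":-11.3,"ty":2.1,"tz":0,"turn":0.2}]' 0
python3 -c "
from h import *
rows(world([.0587,-.0595]),.123,-5.65);torque([.0105,-.098])"
```

```text
clock: 14.5
tool_pos: [0.6178, -0.0541, 0.1224]
eef_rot: [-0.0, 0.805, 0.594, 0.0]
wrist_force: [0.1, 2.6, -1.6]
finger_gap: 0.0004
shift [24.  -7.4 -0.5] tool y ang -17.17 turn -0.201
pos [ 0.6178 -0.0541  0.1224] sled [ 66.1 -83.4] F [ 0.14  2.56 -1.55] F sled xy [-0.63  2.49] gap 0.0004396473592134908 t 14.5
r 0.0575 t_FxR 0.147 Mz -0.053 sum cw 0.094 F55 1.71
clock: 14.9
tool_pos: [0.6165, -0.0655, 0.1225]
eef_rot: [-0.0, 0.86, 0.51, 0.0]
wrist_force: [0.2, 2.3, -0.8]
finger_gap: 0.0008
shift [ 32.6 -16.3  -0.5] tool y ang -28.63 turn -0.401
pos [ 0.6165 -0.0655  0.1225] sled [ 68.2 -94.7] F [ 0.2   2.29 -0.8 ] F sled xy [-0.49  2.25] gap 0.0008210980525124088 t 14.9
r 0.0578 t_FxR 0.132 Mz -0.041 sum cw 0.09 F55 1.65
```

```bash
python3 -m creep '[{"tx":-2.8,"ty":0.7,"tz":0,"turn":0.05},{"tx":-5.6,"ty":1.3,"tz":0,"turn":0.1},{"tx":-8.4,"ty":1.8,"tz":0,"turn":0.15},{"tx":-11.3,"ty":2.1,"tz":0,"turn":0.2}]' 0
python3 -c "
from h import *
rows(world([.0587,-.0595]),.123,-5.65);torque([.0105,-.098])"
python3 -m creep '[{"tx":-2.8,"ty":0.7,"tz":0,"turn":0.05},{"tx":-5.6,"ty":1.3,"tz":0,"turn":0.1},{"tx":-8.4,"ty":1.8,"tz":0,"turn":0.15},{"tx":-11.3,"ty":2.1,"tz":0,"turn":0.2}]' 0
python3 -c "
from h import *
rows(world([.0587,-.0595]),.123,-5.65);torque([.0105,-.098])"
```

```text
clock: 15.3
tool_pos: [0.613, -0.0764, 0.1225]
eef_rot: [-0.0, 0.907, 0.422, 0.0]
wrist_force: [-0.1, 2.1, -1.5]
finger_gap: 0.0004
shift [ 39.3 -26.8  -0.4] tool y ang -40.08 turn -0.601
pos [ 0.613  -0.0764  0.1225] sled [  68.2 -106.2] F [-0.14  2.1  -1.46] F sled xy [-0.76  1.97] gap 0.00042100267308305134 t 15.3
r 0.0582 t_FxR 0.107 Mz -0.02 sum cw 0.087 F55 1.58
clock: 15.7
tool_pos: [0.6075, -0.0865, 0.1226]
eef_rot: [-0.0, 0.944, 0.329, 0.0]
wrist_force: [0.4, 1.4, -1.0]
finger_gap: 0.0006
shift [ 43.8 -38.5  -0.3] tool y ang -51.54 turn -0.801
pos [ 0.6075 -0.0865  0.1226] sled [  65.9 -117.4] F [ 0.37  1.36 -1.  ] F sled xy [-0.05  1.41] gap 0.0005753978990707498 t 15.7
r 0.0587 t_FxR 0.077 Mz -0.025 sum cw 0.052 F55 0.94
```

Still loose at 1–1.6 N, and 0.8 rad swept. I'll carry on.

```bash
python3 -m creep '[{"tx":-2.8,"ty":0.7,"tz":0,"turn":0.05},{"tx":-5.6,"ty":1.3,"tz":0,"turn":0.1},{"tx":-8.4,"ty":1.8,"tz":0,"turn":0.15},{"tx":-11.3,"ty":2.1,"tz":0,"turn":0.2}]' 0
python3 -c "
from h import *
rows(world([.0587,-.0595]),.123,-5.65);torque([.0105,-.098])"
python3 -m creep '[{"tx":-2.8,"ty":0.7,"tz":0,"turn":0.05},{"tx":-5.6,"ty":1.3,"tz":0,"turn":0.1},{"tx":-8.4,"ty":1.8,"tz":0,"turn":0.15}]' 0
python3 -c "
from h import *
rows(world([.0587,-.0595]),.123,-5.65);torque([.0105,-.098])"
```

```text
clock: 16.1
tool_pos: [0.6001, -0.0952, 0.1227]
eef_rot: [-0.0, 0.972, 0.233, 0.0]
wrist_force: [1.4, 0.4, -1.0]
finger_gap: 0.0
shift [ 45.9 -50.9  -0.3] tool y ang -63.0 turn -1.001
pos [ 0.6001 -0.0952  0.1227] sled [  61.4 -128. ] F [ 1.35  0.37 -0.98] F sled xy [1.18 0.76] gap 4.910279622757967e-05 t 16.1
r 0.059 t_FxR 0.074 Mz -0.015 sum cw 0.059 F55 1.08
clock: 16.4
tool_pos: [0.5935, -0.1007, 0.1227]
eef_rot: [-0.0, 0.987, 0.16, 0.0]
wrist_force: [1.2, 1.6, -0.3]
finger_gap: 0.0004
shift [ 45.7 -60.3  -0.2] tool y ang -71.6 turn -1.151
pos [ 0.5935 -0.1007  0.1227] sled [  56.7 -135.2] F [ 1.19  1.58 -0.32] F sled xy [0.67 1.86] gap 0.0003778369722069219 t 16.4
r 0.0593 t_FxR 0.111 Mz 0.016 sum cw 0.127 F55 2.31
```

```bash
python3 -m creep '[{"tx":-2.8,"ty":0.5,"tz":0,"turn":0.05},{"tx":-5.6,"ty":0.9,"tz":0,"turn":0.1},{"tx":-8.4,"ty":1.2,"tz":0,"turn":0.15}]' 0
python3 -c "
from h import *
rows(world([.0587,-.0595]),.123,-5.65);torque([.0105,-.098])"
python3 -m creep '[{"tx":-2.8,"ty":0.5,"tz":0,"turn":0.05},{"tx":-5.6,"ty":1,"tz":0,"turn":0.1}]' 0
python3 -c "
from h import *
rows(world([.0587,-.0595]),.123,-5.65);torque([.0105,-.098])"
```

```text
clock: 16.7
tool_pos: [0.5862, -0.1046, 0.1228]
eef_rot: [-0.0, 0.996, 0.085, 0.001]
wrist_force: [2.1, 0.6, -1.6]
finger_gap: 0.0004
shift [ 44.  -69.1  -0.1] tool y ang -80.2 turn -1.3011
pos [ 0.5862 -0.1046  0.1228] sled [  50.9 -141.1] F [ 2.08  0.63 -1.63] F sled xy [1.8  1.22] gap 0.00040865125171480433 t 16.7
r 0.0591 t_FxR 0.127 Mz -0.034 sum cw 0.092 F55 1.68
clock: 16.9
tool_pos: [0.5812, -0.1067, 0.1229]
eef_rot: [0.0, 0.999, 0.036, 0.001]
wrist_force: [4.0, 0.3, -3.0]
finger_gap: 0.0004
shift [ 42.  -74.8  -0. ] tool y ang -85.93 turn -1.4012
pos [ 0.5812 -0.1067  0.1229] sled [  46.8 -144.5] F [ 4.04  0.28 -2.97] F sled xy [3.78 1.47] gap 0.0003544992379576872 t 16.9
r 0.059 t_FxR 0.229 Mz -0.023 sum cw 0.206 F55 3.74
```

The force is climbing (3.7 N). I'll take 0.1 rad steps now.

```bash
python3 -m creep '[{"tx":-2.8,"ty":0.5,"tz":0,"turn":0.05},{"tx":-5.6,"ty":1,"tz":0,"turn":0.1}]' 0
python3 -c "
from h import *
rows(world([.0587,-.0595]),.123,-5.65);torque([.0105,-.098])"
```

```text
clock: 17.1
tool_pos: [0.5761, -0.1082, 0.1229]
eef_rot: [0.0, 1.0, -0.014, 0.002]
wrist_force: [5.4, -0.5, -2.9]
finger_gap: 0.0007
shift [ 39.4 -80.3   0.1] tool y ang -91.66 turn -1.5012
pos [ 0.5761 -0.1082  0.1229] sled [  42.3 -147.5] F [ 5.44 -0.53 -2.9 ] F sled xy [5.36 1.11] gap 0.0007311963637647047 t 17.1
r 0.0588 t_FxR 0.3 Mz -0.04 sum cw 0.26 F55 4.73
```

```bash
python3 -m creep '[{"tx":-2.8,"ty":0.5,"tz":0,"turn":0.05},{"tx":-5.6,"ty":1,"tz":0,"turn":0.1}]' 0
python3 -c "
from h import *
rows(world([.0587,-.0595]),.123,-5.65);torque([.0105,-.098])"
```

```text
clock: 17.3
tool_pos: [0.5709, -0.1092, 0.1231]
eef_rot: [0.0, 0.998, -0.064, 0.002]
wrist_force: [6.7, -0.3, -5.2]
finger_gap: 0.0007
shift [ 36.2 -85.5   0.3] tool y ang -97.4 turn -1.6013
pos [ 0.5709 -0.1092  0.1231] sled [  37.6 -150. ] F [ 6.74 -0.34 -5.18] F sled xy [6.53 1.67] gap 0.0007431178945233768 t 17.3
r 0.0586 t_FxR 0.385 Mz -0.065 sum cw 0.32 F55 5.81
```

```bash
python3 -m creep '[{"tx":-2.8,"ty":0.5,"tz":0,"turn":0.05},{"tx":-5.6,"ty":1,"tz":0,"turn":0.1}]' 0
python3 -c "
from h import *
rows(world([.0587,-.0595]),.123,-5.65);torque([.0105,-.098])"
```

```text
clock: 17.5
tool_pos: [0.5655, -0.1097, 0.1231]
eef_rot: [0.0, 0.993, -0.114, 0.003]
wrist_force: [7.6, 0.4, -6.2]
finger_gap: 0.0005
shift [ 32.6 -90.5   0.4] tool y ang -103.13 turn -1.7014
pos [ 0.5655 -0.1097  0.1231] sled [  32.7 -152.1] F [ 7.63  0.37 -6.16] F sled xy [7.18 2.61] gap 0.00045645310580780057 t 17.5
r 0.0584 t_FxR 0.446 Mz 0.019 sum cw 0.465 F55 8.45
```

It now takes about 7–8 N to turn, which is properly tight. I'll back straight off the lever, rise and check.

```bash
python3 -m creep '[{"tx":2,"ty":0,"tz":0,"turn":0},{"tx":6,"ty":0,"tz":0,"turn":0},{"tx":12,"ty":0,"tz":0,"turn":0},{"tx":18,"ty":0,"tz":-5,"turn":0},{"tx":18,"ty":0,"tz":-30,"turn":0},{"tx":18,"ty":0,"tz":-70,"turn":0},{"tx":18,"ty":0,"tz":-110,"turn":0},{"tx":18,"ty":40,"tz":-140,"turn":0},{"tx":18,"ty":85,"tz":-160,"turn":0},{"tx":18,"ty":130,"tz":-160,"turn":0},{"tx":18,"ty":170,"tz":-160,"turn":0},{"tx":18,"ty":210,"tz":-160,"turn":0},{"tx":18,"ty":210,"tz":-160,"turn":0},{"tx":18,"ty":210,"tz":-160,"turn":0}]' 0
python3 - <<'E'
from h import *
import cv2
im=bot.capture("side")[:,:,::-1][180:330,200:400]
cv2.imwrite("pics/s6.png",cv2.resize(im,(800,600),interpolation=cv2.INTER_CUBIC))
im=bot.capture("top")[:,:,::-1][110:290,195:435]
cv2.imwrite("pics/t6.png",cv2.resize(im,(792,594),interpolation=cv2.INTER_CUBIC))
s=bot.observe();print(s["tool_pos"],s["wrist_force"],s["dq"].round(3),s["clock"])
E
```

```text
clock: 18.9
tool_pos: [0.5333, -0.319, 0.2827]
eef_rot: [-0.0, 0.993, -0.114, -0.0]
wrist_force: [0.3, 0.8, 0.1]
finger_gap: 0.0005
[ 0.53429016 -0.31662648  0.28271435] [ 0.28876403  0.26350432 -0.33792935] [-0.015 -0.004 -0.006  0.005  0.002 -0.003 -0.   ] 19.0
```

View pics/s6.png

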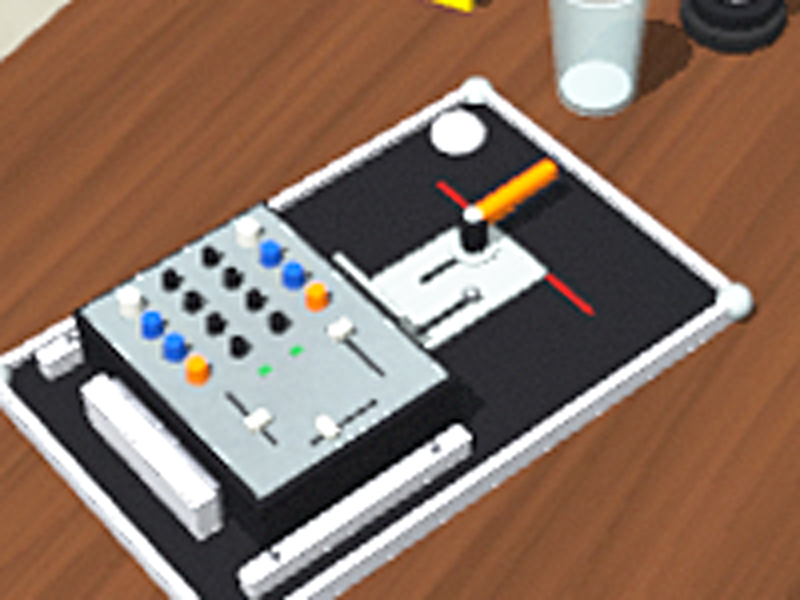

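View pics/t6.png

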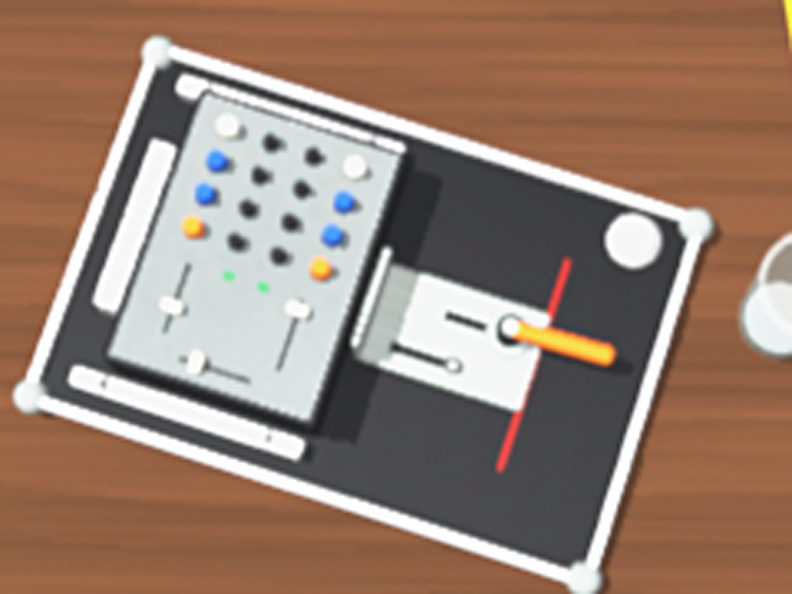

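Both views show the bracket's rear edge on the red line: (547,272) in the side view, (551,312)–(520,410) in the top view. The mixer is against the stop and the pad, and the lever now points to the sled's -y. The glass and adapter haven't moved, and the arm is clear.

```bash
python3 -c "
from bench import bot
print(bot.finish_job())"
```

```text
the job is handed in; nothing more can be done
None
```

The job is handed in at about 19 s of the 67 s allowed; `finish_job` gives no verdict.

- **Pressing home:** I slid the bracket about 37 mm behind closed fingers. It took about 3 N alone and about 7 N with the mixer. At the stop I raised the push to about 18.5 N and held it for about 0.4 s, so roughly 11 N reached the stop.
- **Clamping:** I turned the lever clockwise about 1.7 rad. The force at 55 mm climbed from about 1.5 N to a last reading of 8.5 N while turning, within the 6–9 N range. The readings before it were 3.7, 4.7 and 5.8 N, so that one is probably a little high from noise and the true value nearer 7.5 N. The clamping force itself I could not measure.
- **Last checks:** In the last pictures the bracket's rear edge lies on the red line in both views. No gap shows at the stop or the rubber pad. The glass and adapter haven't moved. The headphones were mostly outside those crops, but nothing came near them. The arm was clear, with the wrist force near zero.
- **Disagreements:** The two cameras differed by 3–5 mm on absolute positions, so I judged the line by relative position within each picture. The first descent command was refused for missing keys and moved nothing.

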